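Step the bead tray under the setting needle

ROBOT

A 7-joint arm with a two-finger parallel gripper is mounted at the origin on a cart in front of the work surface, level with it; the furniture and walls round the work are solid. World frame = base frame: x ahead of the robot, y to its left, z up, the work surface at z = 0. Lengths are in m, angles in rad, forces in N, time in s.
With the tool pointing down it reaches from about 0.425 to 0.825 m from the base axis. Payload 3.6 kg.
Tool frame: the origin (TCP) lies at the very end of the fingers, on their centre line; the grasp point (between the pads) lies 19 mm behind it (pinch_z is the distance from the TCP to the grasp point, in m); z points along the fingers, y is the line along which they close (so a half turn about z gives the same grasp; the last joint's range is limited). The gripper opens to 85 mm and grips with 20 to 120 N. Pads are 22 mm wide; open, the fingers measure 114 mm over their backs; the gripper's body (76 mm by 85 mm) begins 54 mm behind the grasp point. The pads swing forward as they close: fully open they stand 13 mm farther back than shut.
Start: joints at [1.115, 0.615, -0.013, 1.423, 0.008, 1.103, -0.04], TCP at [0.271, -0.591, 0.231] pointing down, gripper open.
Joint ranges: [-3.12, 3.12], [-0.3, 2.06], [-1.34, 1.32], [0.26, 2.42], [-1.36, 4.5], [0.01, 1.98], [-2.84, 2.84]. Speed limits (rad/s): [2.79, 2.79, 3.14, 3.14, 3.14, 3.14, 3.14].

INTERFACE

Orientations are given as a unit quaternion [x, y, z, w].
In Python, from plant import * gives the robot as it stands.
- The arm moves only by the tool carry_out, never from a script. Its argument "deltas" is a list of rows, each an object with "delta_pos": the shift along the tool's x, y, z in m, a list of three; "rot": the turn, a rotation vector about the tool's x, y, z in degrees, a list of three. In form: [{"delta_pos": [dx, dy, dz], "rot": [rx, ry, rz]}, ...]. A call has 1 to 20 rows; each row is the pose to reach, as a shift and turn from the pose commanded when the call began, along the tool's axes at that moment; what a row does not reach only later rows make up. A row lasts 1/8 s, in which the tool goes at most 62.5 mm and 10.7 degrees, less where a joint would pass 70% of its speed; a pose out of reach is approached as far as the arm can. A call with a gripper value outside its range is refused whole. "jaw" is the finger opening in m, from 0 to 0.0854, set as the call begins (left out, the last holds). The fingers move at their own pace and stop on an object; the grip force is fixed at half the most. Time passes only in rows, so rows that repeat a pose let the fingers close. It gives the time, the measured TCP pose, the force, the opening and the grip force at its end, in the units of the state.
- get_state(): the state, without advancing time (a new reading comes with each control period).
- read_camera(name): name is "side" or "top" or "wrist"; returns (picture, depth): 384x512x3 uint8, red, green, blue; 384x512 float32, m along the optical axis (not along the pixel's ray), 0 where there is no reading.
- get_calibration(name): a dict with "fx", "fy", "cx", "cy" (pixels), "dist_coeffs" ([k1, k2, p1, p2, k3] as OpenCV has them; the pictures are not rectified), "extrinsics" (4x4, takes a point from world to camera coordinates). Camera axes: x right, y up, looking along -z (the intrinsics and any distortion apply to the point x, -y, -z); pixel columns grow to the right and rows downward; lengths in m; the calibration is good to about 2 mm. A picture is of the moment at which its call begins: read the wrist's pose just before it. get_calibration takes no time and is no camera call; for the wrist camera it gives the pose at the moment of the call.
- finish_job(): hands the job in; it is judged then, once.
The state is a dict: "clock": time; "joint_pos": joint angles; "joint_vel": joint speeds; "joint_torque": joint torques, N m; "ee_pos": TCP position; "ee_rot": TCP orientation; "force": force on the tool from outside, world axes, zero at the start; "ft_torque": the same for the moment, N m; "width": finger opening in m; "grasp_force": force on a finger pad.
Only numpy, scipy, OpenCV 4.12 (cv2) and the standard library are available. Lean on these libraries where they do the work, as an engineer would, in place of code of your own. Each camera call takes 0.05 s, during which the arm holds its last target. There are 200 camera calls.

TASK

Check two glass pieces on the cross-slide table. Slide the tray (hold it by its black knob) until the middle of the round glass bead is under the fixed needle and stop there for a second or two, then slide it until the middle of the glass flower is under the needle, leave it there and let go. Do not touch the bead or the flower; both stay lying in their compartments.

Things in the scene. Friction and masses are not known exactly. Their poses are not given: they have to be found in the camera images.
- glass_bead: smooth round glass bead, 21 mm across, 19 mm high, loose in one of the four compartments (69 mm square, 73 mm between centres, walls 10 mm high) of the square 150 mm aluminium tray; flower, bead and two irregular lumps (32 to 41 mm) share it in any arrangement. Origin: centre of its underside, on the compartment floor 55 mm above the table top.
- glass_flower: glass flower, petals round a central bead, 57 x 59 mm, 21 mm high, loose in another compartment of the same tray. Origin: centre of its underside, z axis up.
- needle_tip (a point): point of the fixed steel needle that hangs from a thin horizontal bar over the tray, 92 mm above the table top, clear of all the glass by over 10 mm. The bar comes from a post at the tray's far side; bar and post stay below 130 mm. Never moves.
- knob_top (a point): top centre (125 mm above the table top) of the upright round black knob, 26 mm diameter, 42 mm tall, on a stem on a tongue (top at 57 mm) at the tray's near side. x axis: to the tray centre 130 mm away. Knob and tray move as one, level, without turning, 60 mm either way from mid-travel along x and y; mid-travel puts the tray's centre under the needle. It starts there. Slides: 1 N, stay where left.
Not all that is in view belongs to the job. What is meant by the glass_flower is not yellow, and is the larger of those in its own colour.

How it is judged:
By the outcome, as a careful person would: the job done as asked, in the order asked, and still so for the second after the job is handed in, with the robot touching nothing.
It also fails if it takes over 43 s, if anything falls off the work surface, if the arm or the gripper's body presses on something with over 40 N, if the wrist force passes 120 N, or if a joint passes its speed limit or range.

## Working session

There is one attempt and no reset: what is moved stays moved. The work goes in short steps, Python scripts to look and compute and a tool call to move; the robot and the scene stay as the last step left them, time stands still between calls to the robot, and variables do not carry over. Pictures are saved under pics/ and viewed, at most 10 in all, crops included, and the job is handed in when it is done.

Besides the shell and the picture viewer there is one more tool, called after "Call:" as name([rows], argument=value, ...), one row to a line, values as JSON. carry_out: Moves the arm, as the interface text tells. Its arguments: {"type":"object","properties":{"deltas":{"type":"array","items":{"type":"object","properties":{"delta_pos":{"type":"array","items":{"type":"number"}},"rot":{"type":"array","items":{"type":"number"}}}}},"jaw":{"type":"number"}},"required":["deltas"]}

```bash
mkdir -p pics; ls
cat > h.py <<'E'
from plant import *
import numpy as np, cv2
def ray(n,u,v,c=None):
    c=c or get_calibration(n); K=np.array([[c['fx'],0,c['cx']],[0,c['fy'],c['cy']],[0,0,1.]])
    p=cv2.undistortPoints(np.array([[[u,v]]],float),K,np.array(c['dist_coeffs'],float))[0,0]
    E=np.array(c['extrinsics']);R=E[:3,:3]
    return -R.T@E[:3,3], R.T@np.array([p[0],-p[1],-1.])
def onz(n,u,v,z,c=None):
    o,d=ray(n,u,v,c); return o+d*(z-o[2])/d[2]
def proj(n,P,c=None):
    c=c or get_calibration(n); K=np.array([[c['fx'],0,c['cx']],[0,c['fy'],c['cy']],[0,0,1.]])
    E=np.array(c['extrinsics']); q=(E[:3,:3]@np.atleast_2d(P).T).T+E[:3,3]; q=q*[1,-1,-1]
    return cv2.projectPoints(q,np.zeros(3),np.zeros(3),K,np.array(c['dist_coeffs'],float))[0][:,0]
E
python3 - <<'E'
from h import *
s=get_state();print(s)
for n in ['top','side']:
    im,d=read_camera(n);np.savez(f'pics/{n}0.npz',im=im,d=d);cv2.imwrite(f'pics/{n}0.png',im[...,::-1])
    c=get_calibration(n);E=np.array(c['extrinsics']);print(n,c['fx'],-E[:3,:3].T@E[:3,3],-E[2,:3])
a=[cv2.imread(f'pics/{n}0.png') for n in ['top','side']]
cv2.imwrite('pics/both0.png',cv2.resize(np.vstack(a),(448,600)) if 0 else cv2.resize(np.hstack(a),(800,300)))
E
```

```text
pics
{'clock': 0.0, 'joint_pos': array([ 1.11451316,  0.61595373, -0.01257128,  1.42494584,  0.00812029,
        1.10343044, -0.04039917]), 'joint_vel': array([-0.00239905,  0.00221404, -0.00032807, -0.00062528,  0.001202  ,
        0.00114229, -0.00082193]), 'joint_torque': array([ 3.45897161e-04, -4.69217134e+01,  2.58640861e-01, -1.71032631e+01,
        9.77574731e-03,  9.74032417e-03, -5.86093904e-06]), 'ee_pos': array([ 0.27048619, -0.59017191,  0.23010037]), 'ee_rot': array([ 9.76994371e-01,  2.13260861e-01, -3.28040104e-04, -1.30273026e-03]), 'force': array([0.65504138, 0.83743926, 0.02501032]), 'ft_torque': array([-0.03466725,  0.00397462,  0.0404635 ]), 'grasp_force': 0.0, 'width': 0.08566205985795282}
top 353.36315869166515 [0.4716752  0.02607682 1.1233164 ] [ 0.11989494  0.01799247 -0.99262353]
side 473.80185633682544 [-0.0032658   0.1057761   1.18163155] [ 0.46429921 -0.06984968 -0.88291974]
```

View pics/top0.png

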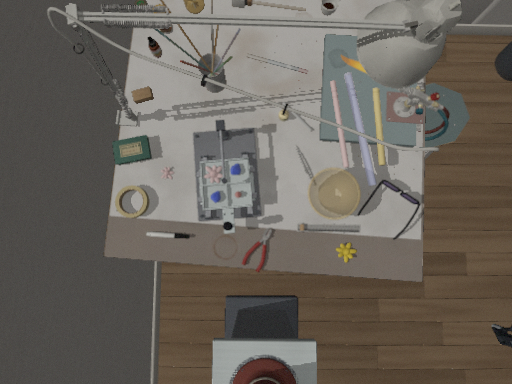

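View pics/side0.png

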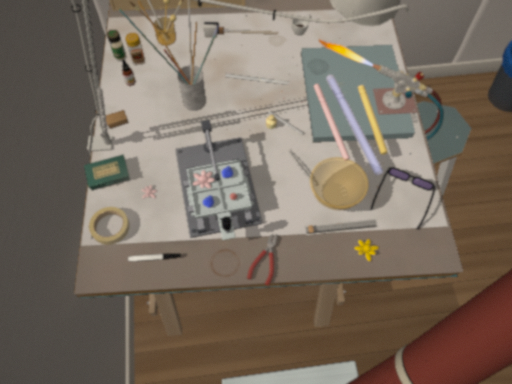

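The pictures show the tray at top (228,185) / side (218,190) and the knob at top (228,226) / side (227,224). Flower candidates are pink in the tray at top (213,173), small pink on the table at (168,172), and yellow at (346,252). The pink one in the tray fits: it isn't yellow and is the larger of its colour. I'll confirm it in an enlarged crop.

Run:
```python
from h import *
t=np.load('pics/top0.npz');s=np.load('pics/side0.npz')
a=cv2.resize(t['im'][115:240,155:265],None,fx=3.6,fy=3.6,interpolation=3)
b=cv2.resize(s['im'][115:240,140:265],None,fx=3.6,fy=3.6,interpolation=3)
cv2.imwrite('pics/crop1.png',cv2.cvtColor(np.hstack([a,b])[:600,:800] if 0 else np.hstack([a,b[:,:404]]),cv2.COLOR_RGB2BGR))
for u,v in [(228,226),(213,173),(238,194),(228,205),(237,170),(215,197)]:
    z=t['d'][v,u];o,d=ray('top',u,v);c=get_calibration('top');E=np.array(c['extrinsics'])
    print((u,v),z,(o+d*z).round(3))
```

```text
(228, 226) 0.9933415 [0.496 0.106 0.127]
(213, 173) 1.0641872 [0.655 0.157 0.076]
(238, 194) 1.0567172 [0.592 0.081 0.074]
(228, 205) 1.067095 [0.56  0.112 0.061]
(237, 170) 1.0672919 [0.665 0.085 0.073]
(215, 197) 1.0563922 [0.583 0.15  0.075]
```

View pics/crop1.png

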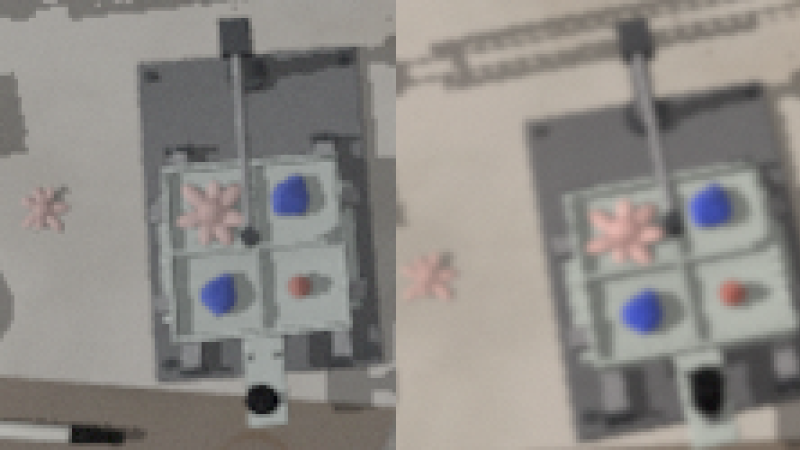

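Confirmed: the larger pink flower is in the tray (top 213,173), the reddish bead is in the near-right compartment (top 238,194), and the blue pieces are the lumps. Next I measure precisely with masks in both views.

```bash
cat > m.py <<'E'
from h import *
def blobs(im,box):
    h=cv2.cvtColor(im,cv2.COLOR_RGB2HSV).astype(int);x0,y0,x1,y1=box
    r=((h[...,0]<14)|(h[...,0]>168))&(h[...,1]>55)&(h[...,2]>80)
    k=im.max(2)<28
    out={}
    for nm,m in (('red',r),('black',k)):
        q=np.zeros(r.shape,np.uint8);q[y0:y1,x0:x1]=m[y0:y1,x0:x1]
        n,_,st,ce=cv2.connectedComponentsWithStats(q)
        cs=cv2.findContours(q,cv2.RETR_EXTERNAL,cv2.CHAIN_APPROX_NONE)[0]
        out[nm]=[(cv2.contourArea(c),cv2.boundingRect(c),np.array(cv2.minEnclosingCircle(c)[0]),c[:,0].mean(0), [ (cv2.moments(c)['m10']/max(cv2.moments(c)['m00'],1e-9)),(cv2.moments(c)['m01']/max(cv2.moments(c)['m00'],1e-9))]) for c in cs if cv2.contourArea(c)>8]
    return out
E
python3 - <<'E'
from m import *
for n,box in (('top',(190,115,265,240)),('side',(175,115,265,240))):
    im=np.load(f'pics/{n}0.npz')['im']
    for k,v in blobs(im,box).items():
        for a,bb,ce,_,mo in v:
            print(n,k,a,bb,np.round(ce,1),np.round(mo,1),[onz(n,*mo,z)[:2].round(4) for z in (.064,.125)],[onz(n,*ce,z)[:2].round(4) for z in (.066,)])
E
```

```text
top red 16.0 (235, 192, 6, 5) [237.6 194. ] [237.8 194. ] [array([0.5935, 0.0824]), array([0.5865, 0.0792])] [array([0.5932, 0.0828])]
side red 28.0 (230, 193, 7, 7) [233. 196.] [233. 196.] [array([0.5911, 0.0836]), array([0.5586, 0.0848])] [array([0.59  , 0.0837])]
side red 90.0 (195, 174, 17, 13) [202.7 179.5] [204.3 179.2] [array([0.6524, 0.1554]), array([0.6166, 0.1527])] [array([0.6507, 0.1599])]
side black 37.0 (224, 218, 6, 11) [227. 223.] [226.5 223.2] [array([0.5139, 0.1087]), array([0.4856, 0.1085])] [array([0.5134, 0.1074])]
```

```bash
cat >> h.py <<'E'
from scipy.spatial.transform import Rotation as Ro
def delta(p,yaw=None):
    s=get_state();R=Ro.from_quat(s['ee_rot']);d=R.inv().apply(np.array(p)-s['ee_pos'])
    x=R.as_matrix()[:,0];y0=np.degrees(np.arctan2(x[1],x[0]))
    print('delta mm',(d*1000).round(1),'yaw now',y0.round(2), 'z-tilt',R.as_matrix()[:,2].round(4))
E
python3 - <<'E'
from h import *
delta([.497,.107,.23])
c=get_calibration('wrist');E=np.array(c['extrinsics']);s=get_state();R=Ro.from_quat(s['ee_rot'])
print('cam in tool',R.inv().apply(-E[:3,:3].T@E[:3,3]-s['ee_pos']),R.inv().apply(-E[2,:3]),R.inv().apply(E[0,:3]),c['fx'])
t=np.load('pics/top0.npz')['d']
P=[]
for v in range(0,384,3):
    for u in range(0,512,3):
        z=t[v,u]
        if 0<z<.85:
            o,d=ray('top',u,v); p=o+d*z
            if np.hypot(p[0]-.5,p[1]-.1)<.35: P.append(p)
P=np.array(P)
if len(P): print(len(P),P[np.argsort(np.hypot(P[:,0]-.5,P[:,1]-.1))[:8]].round(2))
E
```

```text
delta mm [ 496.4 -539.4    1.5] yaw now 24.63 z-tilt [-0.001   0.0021 -1.    ]
cam in tool [ 0.06956382  0.000559   -0.14279352] [-2.75416000e-01 -1.55751895e-04  9.61325128e-01] [-3.50741303e-04  9.99999937e-01  6.15318548e-05] 276.59969213383727Traceback (most recent call last):
  File "<stdin>", line 11, in <module>
  File "h.py", line 4, in ray
    c=c or get_calibration(n); K=np.array([[c['fx'],0,c['cx']],[0,c['fy'],c['cy']],[0,0,1.]])
           ~~~~~~~~~~~~~~~^^^
ValueError: time passes only in moves, steps and waits
```

Run:
```python
from h import *
c=get_calibration('top')
t=np.load('pics/top0.npz')['d'];P=[]
for v in range(0,384,3):
    for u in range(0,512,3):
        z=t[v,u]
        if 0<z<.85:
            o,d=ray('top',u,v,c); P.append(o+d*z)
P=np.array(P);q=np.hypot(P[:,0]-.5,P[:,1]-.1)
print(len(P),P[np.argsort(q)[:40:4]].round(2))
```

```text
3489 [[ 0.66 -0.01  0.59]
 [ 0.69  0.05  0.59]
 [ 0.69  0.03  0.59]
 [ 0.68  0.01  0.59]
 [ 0.69  0.02  0.59]
 [ 0.67 -0.02  0.6 ]
 [ 0.68  0.01  0.59]
 [ 0.71  0.11  0.6 ]
 [ 0.66 -0.03  0.59]
 [ 0.71  0.09  0.6 ]]
```

Call:
carry_out([
  {"delta_pos":[0.035,-0.038,-0.005],"rot":[0,0,1.5]},
  {"delta_pos":[0.07,-0.076,-0.01],"rot":[0,0,3]},
  {"delta_pos":[0.105,-0.114,-0.015],"rot":[0,0,4.5]},
  {"delta_pos":[0.14,-0.152,-0.02],"rot":[0,0,6]},
  {"delta_pos":[0.175,-0.19,-0.025],"rot":[0,0,7.5]},
  {"delta_pos":[0.21,-0.228,-0.03],"rot":[0,0,9]},
  {"delta_pos":[0.245,-0.266,-0.035],"rot":[0,0,10.5]},
  {"delta_pos":[0.28,-0.304,-0.04],"rot":[0,0,12]},
  {"delta_pos":[0.315,-0.342,-0.045],"rot":[0,0,13.5]},
  {"delta_pos":[0.35,-0.38,-0.05],"rot":[0,0,15]},
  {"delta_pos":[0.385,-0.418,-0.055],"rot":[0,0,16.5]},
  {"delta_pos":[0.42,-0.456,-0.06],"rot":[0,0,18]},
  {"delta_pos":[0.455,-0.494,-0.06],"rot":[0,0,19.5]},
  {"delta_pos":[0.496,-0.539,-0.06],"rot":[0,0,19.5]},
  {"delta_pos":[0.496,-0.539,-0.06],"rot":[0,0,19.5]},
  {"delta_pos":[0.496,-0.539,-0.06],"rot":[0,0,19.5]},
], jaw=0.0854)

```text
clock: 2.1
ee_pos: [0.4967, 0.1051, 0.2908]
ee_rot: [0.999, 0.045, -0.001, 0.001]
force: [-0.1, -0.7, 0.3]
width: 0.0856
grasp_force: 0.0
```

Run:
```python
from m import *
delta([.497,.107,.29])
c=get_calibration('wrist');im,d=read_camera('wrist')
import pickle;pickle.dump((c,im,d),open('pics/w1.pkl','wb'));cv2.imwrite('pics/w1.png',im[...,::-1])
for k,v in blobs(im,(0,0,512,384)).items():
    for a,bb,ce,_,mo in v:
        if a>60: print(k,a,bb,np.round(mo,1),[onz('wrist',*mo,z,c)[:2].round(4) for z in (.064,.125)],onz('wrist',*ce,.064,c)[:2].round(4))
```

```text
delta mm [ 0.5 -1.9  0.8] yaw now 5.13 z-tilt [-0.0014 -0.0012 -1.    ]
red 345.0 (297, 196, 28, 49) [312.4 220.4] [array([0.4225, 0.0215]), array([0.4463, 0.0363])] [0.4225 0.0213]
red 363.0 (273, 189, 42, 42) [291.8 208.1] [array([0.4385, 0.0532]), array([0.4597, 0.0627])] [0.4373 0.0528]
red 190.5 (277, 83, 16, 17) [284.3  90.8] [array([0.5933, 0.0816]), array([0.5889, 0.0864])] [0.5932 0.0814]
black 104.5 (121, 367, 20, 17) [131.6 378.8] [array([0.102 , 0.2917]), array([0.1787, 0.2619])] [0.1049 0.2936]
black 135.0 (108, 329, 18, 42) [115.5 348. ] [array([0.1668, 0.3159]), array([0.2328, 0.2821])] [0.1638 0.3144]
black 34033.0 (0, 236, 512, 148) [258.5 333. ] [array([0.2188, 0.0812]), array([0.2762, 0.0861])] [0.1795 0.0827]
black 172.0 (143, 161, 31, 13) [159.8 167.6] [array([0.4806, 0.2388]), array([0.4948, 0.2177])] [0.4812 0.2413]
black 138.5 (247, 159, 21, 25) [259.4 167.6] [array([0.4926, 0.1041]), array([0.5048, 0.1052])] [0.4875 0.1083]
```

View pics/w1.png

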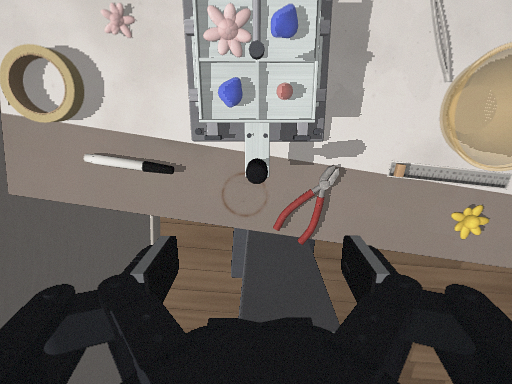

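The wrist view shows the flower at (228,29), bead at (285,91), knob top at (256,171), and the black needle holder at (257,49). The tray is almost aligned with the tool.

Run:
```python
from h import *
import pickle
c,im,d=pickle.load(open('pics/w1.pkl','rb'))
h=cv2.cvtColor(im,cv2.COLOR_RGB2HSV).astype(int)
def comp(m,box):
    x0,y0,x1,y1=box;q=np.zeros(m.shape,np.uint8);q[y0:y1,x0:x1]=m[y0:y1,x0:x1]
    n,l,st,ce=cv2.connectedComponentsWithStats(q);i=1+st[1:,4].argmax();k=cv2.findContours((l==i).astype(np.uint8),0,1)[0][0]
    return st[i],ce[i],cv2.minEnclosingCircle(k),k
dk=im.max(2)<50; pk=(h[...,1]>25)&((h[...,0]<14)|(h[...,0]>165))&(h[...,2]>70)
for nm,m,b,zs in (('knob',dk,(235,145,280,190),(.125,)),('needle',dk,(245,35,270,62),(.092,.105,.13)),('flower',pk,(202,0,255,60),(.063,.068)),('bead',pk,(270,75,300,105),(.0645,))):
    st,ce,mc,k=comp(m,b)
    print(nm,st,ce.round(1),np.round(mc[0],1),round(mc[1],1),[onz('wrist',*ce,z,c)[:2].round(4) for z in zs],[onz('wrist',*mc[0],z,c)[:2].round(4) for z in zs],'depth',d[int(ce[1]),int(ce[0])])
    if nm=='knob':
        print('top half ellipse',cv2.fitEllipse(k[:,0][k[:,0,1]<200]))
# needle holder in top & side views
for n,b in (('top',(218,172,232,188)),('side',(215,170,235,186))):
    t=np.load(f'pics/{n}0.npz')['im'];cc=get_calibration(n)
    st,ce,mc,k=comp(t.max(2)<75,b);print(n,st,ce.round(1),[onz(n,*ce,z,cc)[:2].round(4) for z in (.092,.105,.13)])
# tray edges: print gray profile rows
g=cv2.cvtColor(im,cv2.COLOR_RGB2GRAY)
L=cv2.createLineSegmentDetector().detect(g)[0][:,0]
for l in L:
    x1,y1,x2,y2=l
    if np.hypot(x2-x1,y2-y1)>35 and 180<min(x1,x2) and max(x1,x2)<335 and max(y1,y2)<150:
        a,b=onz('wrist',x1,y1,.065,c),onz('wrist',x2,y2,.065,c);v=b-a
        print(l.round(1),a[:2].round(4),b[:2].round(4),'ang',(np.degrees(np.arctan2(v[1],v[0]))%90).round(2))
```

```text
knob [246 158  22  26 430] [256.5 171. ] [256.5 170.6] 12.6 [array([0.5006, 0.1082])] [array([0.501 , 0.1082])] depth 0.31497756
top half ellipse ((256.464111328125, 171.0001220703125), (20.551313400268555, 24.678342819213867), 2.0618996620178223)
needle [254  54   9   5  17] [258.1  56.8] [258.  56.] 4.5 [array([0.6247, 0.1174]), array([0.6224, 0.1171]), array([0.6182, 0.1166])] [array([0.6255, 0.1176]), array([0.6232, 0.1173]), array([0.6189, 0.1168])] depth 0.28128344
flower [ 203    3   49   54 1531] [228.5  28.9] [226.5  29.4] 29.8 [array([0.6568, 0.1558]), array([0.6556, 0.1552])] [array([0.6561, 0.1582]), array([0.6549, 0.1575])] depth 0.31905425
bead [276  83  17  17 227] [284.2  90.8] [284.3  90.7] 8.6 [array([0.5933, 0.0818])] [array([0.5934, 0.0817])] depth 0.3385726
top [222 179   5   4  12] [224.2 180.5] [array([0.6302, 0.1213]), array([0.6282, 0.1201]), array([0.6244, 0.1178])]
side [215 175   4   5  14] [216.9 177.3] [array([0.6375, 0.1207]), array([0.6299, 0.1205]), array([0.6152, 0.1202])]
[200.9 118.1 194.5   0.6] [0.5507 0.185 ] [0.6821 0.1965] ang 5.03
[313.3  56.
[... 625 characters left out ...]
.1114] [0.6236 0.1174] ang 5.13
[332.    0.6 323.3 138.1] [0.6964 0.0378] [0.5395 0.024 ] ang 5.03
[254.4  62.5 211.9  62.5] [0.6225 0.1219] [0.6179 0.1737] ang 5.1
[313.1  62.5 268.1  62.7] [0.6289 0.0502] [0.6238 0.1051] ang 5.31
[318.6   0.7 315.5  58.1] [0.6949 0.0533] [0.6341 0.0481] ang 4.89
[256.9  38.1 257.1   0.6] [0.6495 0.1212] [0.6886 0.1243] ang 4.65
[260.7   0.6 260.2  40.6] [0.6889 0.1202] [0.6472 0.117 ] ang 4.31
[200.6  64.4 203.5 116.9] [0.6145 0.1874] [0.5525 0.1817] ang 5.22
[197.4   0.6 200.   54.4] [0.6824 0.1933] [0.6257 0.1884] ang 4.87
[314.5  64.4 311.6 115.6] [0.627  0.0482] [0.5665 0.0433] ang 4.68
[309.9 115.7 312.5  64.4] [0.5662 0.0454] [0.6267 0.0507] ang 4.97
```

Call:
carry_out([
  {"delta_pos":[0,-0.002,0.04],"rot":[0,0,0]},
  {"delta_pos":[0,-0.002,0.08],"rot":[0,0,0]},
  {"delta_pos":[0,-0.002,0.115],"rot":[0,0,0]},
  {"delta_pos":[0,-0.002,0.145],"rot":[0,0,0]},
  {"delta_pos":[0,-0.002,0.17],"rot":[0,0,0]},
  {"delta_pos":[0,-0.002,0.19],"rot":[0,0,0]},
  {"delta_pos":[0,-0.002,0.205],"rot":[0,0,0]},
  {"delta_pos":[0,-0.002,0.205],"rot":[0,0,0]},
  {"delta_pos":[0,-0.002,0.205],"rot":[0,0,0]},
])

```text
clock: 3.28
ee_pos: [0.4975, 0.1075, 0.087]
ee_rot: [0.999, 0.044, 0.001, -0.0]
force: [0.2, 0.4, 0.5]
width: 0.0854
grasp_force: 0.0
```

Call:
carry_out([
  {"delta_pos":[0,0,0],"rot":[0,0,0]},
  {"delta_pos":[0,0,0],"rot":[0,0,0]},
  {"delta_pos":[0,0,0],"rot":[0,0,0]},
  {"delta_pos":[0,0,0],"rot":[0,0,0]},
  {"delta_pos":[0,0,0],"rot":[0,0,0]},
  {"delta_pos":[0,0,0],"rot":[0,0,0]},
], jaw=0.015)

```text
clock: 4.03
ee_pos: [0.4972, 0.108, 0.0867]
ee_rot: [0.999, 0.045, 0.0, -0.0]
force: [-0.9, 0.4, 5.9]
width: 0.0245
grasp_force: 58.7
```

Run:
```python
from h import *
import pickle
s=get_state();print(s['clock'],s['ee_pos'],s['force'],s['width'],s['grasp_force'])
p=s['ee_pos'];delta(p+[.031,.035,0])
for n in ('top','side'):
    im,d=read_camera(n);np.savez(f'pics/{n}1.npz',im=im,d=d)
c=get_calibration('wrist');im,d=read_camera('wrist');pickle.dump((c,im,d),open('pics/w2.pkl','wb'));
t=np.load('pics/top1.npz')['im'];q=np.load('pics/side1.npz')['im']
cv2.imwrite('pics/v2.png',np.hstack([cv2.resize(t[120:250,170:290],(288,312)),cv2.resize(im,(416,312))])[...,::-1])
```

```text
4.025 [0.49720995 0.10800451 0.08674155] [-0.88847677  0.37847455  5.92552125] 0.024466192232529355 58.71974865440279
delta mm [ 34.  -32.1   0. ] yaw now 5.13 z-tilt [ 8.e-04  3.e-04 -1.e+00]
```

View pics/v2.png

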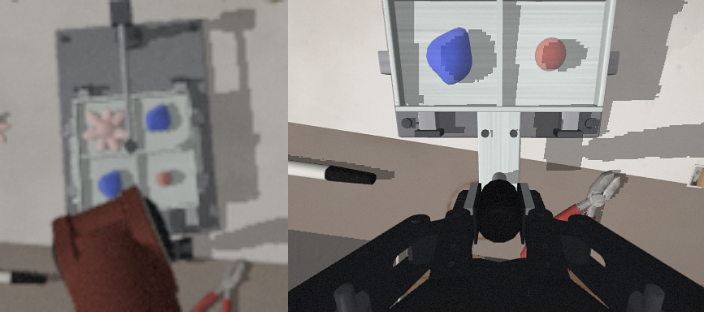

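The knob is held (width 24.5 mm, 59 N). The wrist view shows the bead clearly at about native (323,67), so I'll use it to refine.

Run:
```python
from h import *
import pickle
c,im,d=pickle.load(open('pics/w2.pkl','rb'))
h=cv2.cvtColor(im,cv2.COLOR_RGB2HSV).astype(int)
pk=((h[...,1]>60)&((h[...,0]<14)|(h[...,0]>165))&(h[...,2]>60)).astype(np.uint8);pk[:,:290]=0;pk[:,360:]=0;pk[100:]=0
k=max(cv2.findContours(pk,0,1)[0],key=cv2.contourArea);mc=cv2.minEnclosingCircle(k);print(mc,[onz('wrist',*mc[0],z,c)[:2].round(4) for z in (.0645,)])
L=cv2.createLineSegmentDetector().detect(cv2.cvtColor(im,cv2.COLOR_RGB2GRAY))[0][:,0]
for l in L:
    x1,y1,x2,y2=l
    if np.hypot(x2-x1,y2-y1)>50 and max(y1,y2)<145 and 110<min(x1,x2)and max(x1,x2)<400:
        a,b=onz('wrist',x1,y1,.065,c),onz('wrist',x2,y2,.065,c);print(l.round(1),a[:2].round(4),b[:2].round(4))
A=np.array([.9962,.0872]);p=np.array([.4972,.108]);print('expected centre',p+.13*A)
```

```text
((323.5, 67.0), 20.52447509765625) [array([0.5933, 0.0806])]
[133.1 136.2 386.9 137.1] [0.5462 0.1862] [0.559  0.0379]
[384.4 131.6 131.9 130.9] [0.562 0.04 ] [0.5492 0.1869]
[390.6   1.6 283.1   1.4] [0.6275 0.0507] [0.6225 0.1063]
[280.6 129.2 378.1 127.5] [0.5579 0.1005] [0.564  0.0441]
[161.9 129.  255.7 127. ] [0.5519 0.1694] [0.5578 0.1151]
[136.8 129.4 121.9   0.3] [0.5504 0.1839] [0.6156 0.1897]
[255.6   1.2 155.6   1.1] [0.6213 0.1205] [0.6168 0.1722]
[263.1 129.4 263.6   0.6] [0.5569 0.1107] [0.622  0.1165]
[286.1   8.  279.9  69.4] [0.6197 0.1045] [0.5899 0.1044]
[160.5  54.4 160.5 115.6] [0.5917 0.1699] [0.5594 0.1701]
[396.3   0.6 381.2 128.2] [0.6282 0.0479] [0.5637 0.0423]
[130.1   1.8 143.8 128.1] [0.6154 0.1855] [0.5515 0.1799]
[121.2  59.5 114.    0.5] [0.5872 0.1913] [0.6152 0.1938]
[116.4   0.5 122.5  51.8] [0.6153 0.1925] [0.5911 0.1904]
[375.8 125.6 389.6   3. ] [0.5649 0.0457] [0.6268 0.0511]
[305.6   4.9 383.1   5.5] [0.622  0.0945] [0.6254 0.0542]
expected centre [0.626706 0.119336]
```

The tray-centre estimates agree: (0.6263,0.1197) and (0.6267,0.1192), against knob+130 mm = (0.6267,0.1193). The bead sits at about (-36.5,-35.5) mm in tray axes and the flower at about (+32.5,+33). I'll slide smoothly to the bead.

Call:
carry_out([
  {"delta_pos":[0.001,-0.001,0],"rot":[0,0,0]},
  {"delta_pos":[0.003,-0.003,0],"rot":[0,0,0]},
  {"delta_pos":[0.006,-0.006,0],"rot":[0,0,0]},
  {"delta_pos":[0.01,-0.01,0],"rot":[0,0,0]},
  {"delta_pos":[0.0145,-0.014,0],"rot":[0,0,0]},
  {"delta_pos":[0.019,-0.0185,0],"rot":[0,0,0]},
  {"delta_pos":[0.0235,-0.023,0],"rot":[0,0,0]},
  {"delta_pos":[0.028,-0.027,0],"rot":[0,0,0]},
  {"delta_pos":[0.0315,-0.0305,0],"rot":[0,0,0]},
  {"delta_pos":[0.034,-0.033,0],"rot":[0,0,0]},
  {"delta_pos":[0.0355,-0.0345,0],"rot":[0,0,0]},
  {"delta_pos":[0.0363,-0.0355,0],"rot":[0,0,0]},
  {"delta_pos":[0.0363,-0.0355,0],"rot":[0,0,0]},
  {"delta_pos":[0.0363,-0.0355,0],"rot":[0,0,0]},
  {"delta_pos":[0.0363,-0.0355,0],"rot":[0,0,0]},
])

```text
clock: 6.05
ee_pos: [0.5305, 0.1463, 0.0868]
ee_rot: [0.999, 0.045, 0.001, -0.0]
force: [0.2, -0.3, 4.9]
width: 0.0242
grasp_force: 58.8
```

Run:
```python
from h import *
import pickle
s=get_state();print(s['clock'],s['ee_pos'],s['ee_pos']-[.4972,.1080,.0867],s['width'])
A=np.array([.9962,.0872]);print('tray disp a,b',(s['ee_pos'][:2]-[.4972,.108])@A,(s['ee_pos'][:2]-[.4972,.108])@[-.0872,.9962])
for n,b in (('top',(205,160,245,200)),('side',(195,150,240,200))):
    im,d=read_camera(n);np.savez(f'pics/{n}2.npz',im=im,d=d)
c=get_calibration('wrist');im,d=read_camera('wrist');pickle.dump((c,im,d),open('pics/w3.pkl','wb'))
h=cv2.cvtColor(im,cv2.COLOR_RGB2HSV).astype(int)
pk=((h[...,1]>60)&((h[...,0]<14)|(h[...,0]>165))&(h[...,2]>60)).astype(np.uint8);pk[:,:290]=0;pk[:,360:]=0;pk[100:]=0
k=max(cv2.findContours(pk,0,1)[0],key=cv2.contourArea);mc=cv2.minEnclosingCircle(k);print(mc,onz('wrist',*mc[0],.0645,c)[:2].round(4))
t=np.load('pics/top2.npz')['im'];q=np.load('pics/side2.npz')['im']
cv2.imwrite('pics/v3.png',np.hstack([cv2.resize(t[140:230,180:270],(400,400),interpolation=3),cv2.resize(q[130:220,170:260],(400,400),interpolation=3)])[...,::-1])
```

```text
6.05 [0.53045509 0.14629406 0.08676364] [3.32550882e-02 3.82940575e-02 6.36372705e-05] 0.024165650095534324
tray disp a,b 0.0364679607288607 0.03524869641299475
((321.2545166015625, 66.25812530517578), 20.097013473510742) [0.6268 0.1202]
```

View pics/v3.png

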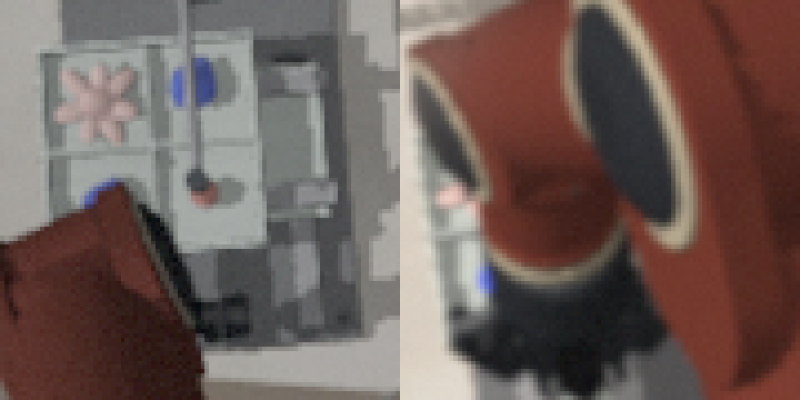

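Top view: the bead (204,192 in the crop) lies just below the needle holder (200,183), as the parallax predicts. I'll check the needle against the bead once in the wrist view.

Run:
```python
from h import *
import pickle
c,im,d=pickle.load(open('pics/w3.pkl','rb'))
print(proj('wrist',[[.6268,.1202,.092],[.6268,.1202,.0645]],c))
cv2.imwrite('pics/v4.png',cv2.resize(im[0:130,250:390],(700,650) if 0 else (640,594),interpolation=2)[...,::-1])
```

```text
[[334.09446589  56.78921859]
 [321.1627544   66.29406047]]
```

View pics/v4.png

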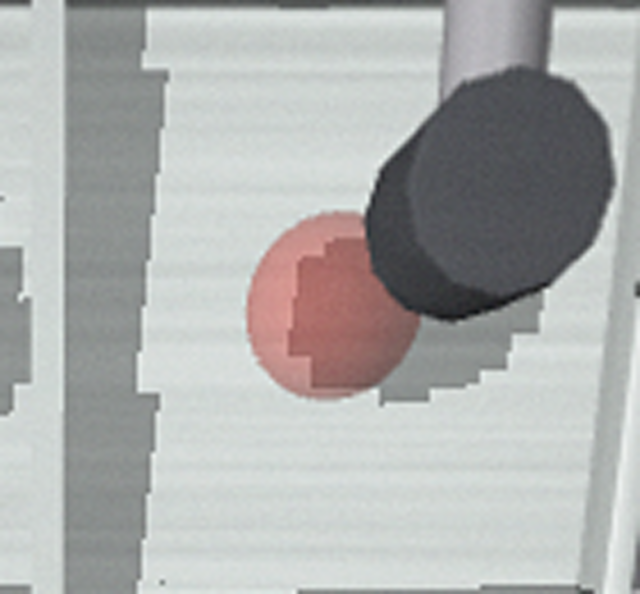

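The holder, top face at (512,180) in the crop, hides the tip. I'll cast its top-face centre using depth.

Run:
```python
from h import *
import pickle
c,im,d=pickle.load(open('pics/w3.pkl','rb'))
u,v=250+512*140/640,180*130/594
o,r=ray('wrist',u,v,c);z=d[round(v),round(u)];print(u,v,z,o+r*z)
m=im.max(2)<110;q=np.zeros(m.shape,np.uint8);q[14:75,325:386]=m[14:75,325:386]
for zz in (.12,.125,.13):print(zz,onz('wrist',u,v,zz,c))
```

```text
362.0 39.39393939393939 0.09512366 [0.62685701 0.11883491 0.12387667]
0.12 [0.6278466  0.11762476 0.12      ]
0.125 [0.62657026 0.11918558 0.125     ]
0.13 [0.62529391 0.1207464  0.13      ]
```

The needle axis is at (0.6269,0.1188) and the bead at (0.6268,0.1202). I'll nudge 1 mm and dwell.

Call:
carry_out([
  {"delta_pos":[0,0.001,0],"rot":[0,0,0]},
  {"delta_pos":[0,0.001,0],"rot":[0,0,0]},
  {"delta_pos":[0,0.001,0],"rot":[0,0,0]},
  {"delta_pos":[0,0.001,0],"rot":[0,0,0]},
  {"delta_pos":[0,0.001,0],"rot":[0,0,0]},
  {"delta_pos":[0,0.001,0],"rot":[0,0,0]},
  {"delta_pos":[0,0.001,0],"rot":[0,0,0]},
  {"delta_pos":[0,0.001,0],"rot":[0,0,0]},
  {"delta_pos":[0,0.001,0],"rot":[0,0,0]},
  {"delta_pos":[0,0.001,0],"rot":[0,0,0]},
  {"delta_pos":[0,0.001,0],"rot":[0,0,0]},
  {"delta_pos":[0,0.001,0],"rot":[0,0,0]},
  {"delta_pos":[0,0.001,0],"rot":[0,0,0]},
  {"delta_pos":[0,0.001,0],"rot":[0,0,0]},
  {"delta_pos":[0,0.001,0],"rot":[0,0,0]},
  {"delta_pos":[0,0.001,0],"rot":[0,0,0]},
  {"delta_pos":[0,0.001,0],"rot":[0,0,0]},
])

```text
clock: 8.32
ee_pos: [0.5305, 0.1459, 0.0868]
ee_rot: [0.999, 0.045, 0.001, -0.0]
force: [0.3, -0.1, 5.7]
width: 0.0246
grasp_force: 58.8
```

Run:
```python
from h import *
s=get_state();print(s['clock'],s['ee_pos'])
# flower from top2 vs bead, wrist: target ee = mid - flower offset
t=np.load('pics/top2.npz')['im'];h=cv2.cvtColor(t,cv2.COLOR_RGB2HSV).astype(int);c=get_calibration('top')
pk=((h[...,1]>22)&((h[...,0]<14)|(h[...,0]>165))&(h[...,2]>80)).astype(np.uint8)
q=pk*0;q[152:175,190:213]=pk[152:175,190:213];k=max(cv2.findContours(q,0,1)[0],key=cv2.contourArea);M=cv2.moments(k)
ce=(M['m10']/M['m00'],M['m01']/M['m00']);print(ce,cv2.contourArea(k),cv2.boundingRect(k),onz('top',*ce,.065,c)[:2])
delta([.4972-.0295,.1080-.0365,.0867])
```

```text
8.325 [0.53051224 0.14585307 0.08676762]
(201.8965863453815, 162.66265060240963) 166.0 (193, 155, 18, 17) [0.68925965 0.19318393]
delta mm [-69.2  68.4  -0.1] yaw now 5.13 z-tilt [ 1.3e-03  8.0e-04 -1.0e+00]
```

Call:
carry_out([
  {"delta_pos":[-0.001,0.001,0],"rot":[0,0,0]},
  {"delta_pos":[-0.003,0.003,0],"rot":[0,0,0]},
  {"delta_pos":[-0.006,0.006,0],"rot":[0,0,0]},
  {"delta_pos":[-0.01,0.01,0],"rot":[0,0,0]},
  {"delta_pos":[-0.015,0.015,0],"rot":[0,0,0]},
  {"delta_pos":[-0.02,0.02,0],"rot":[0,0,0]},
  {"delta_pos":[-0.026,0.0255,0],"rot":[0,0,0]},
  {"delta_pos":[-0.032,0.0315,0],"rot":[0,0,0]},
  {"delta_pos":[-0.038,0.0375,0],"rot":[0,0,0]},
  {"delta_pos":[-0.044,0.043,0],"rot":[0,0,0]},
  {"delta_pos":[-0.05,0.049,0],"rot":[0,0,0]},
  {"delta_pos":[-0.055,0.054,0],"rot":[0,0,0]},
  {"delta_pos":[-0.06,0.059,0],"rot":[0,0,0]},
  {"delta_pos":[-0.064,0.063,0],"rot":[0,0,0]},
  {"delta_pos":[-0.067,0.066,0],"rot":[0,0,0]},
  {"delta_pos":[-0.0685,0.0675,0],"rot":[0,0,0]},
  {"delta_pos":[-0.069,0.068,0],"rot":[0,0,0]},
  {"delta_pos":[-0.069,0.068,0],"rot":[0,0,0]},
  {"delta_pos":[-0.069,0.068,0],"rot":[0,0,0]},
  {"delta_pos":[-0.069,0.068,0],"rot":[0,0,0]},
])

```text
clock: 10.82
ee_pos: [0.4677, 0.0714, 0.0867]
ee_rot: [0.999, 0.045, 0.001, -0.0]
force: [0.8, -0.4, 6.8]
width: 0.0243
grasp_force: 59.0
```

```bash
cat > f.py <<'E'
from h import *
s=get_state();print(s['clock'],s['ee_pos'],(s['ee_pos']-[.4972,.1080,.0867]).round(4))
import sys
t,d=read_camera('top');c=get_calibration('top');h=cv2.cvtColor(t,cv2.COLOR_RGB2HSV).astype(int)
np.savez('pics/top3.npz',im=t,d=d)
pk=((h[...,1]>22)&((h[...,0]<14)|(h[...,0]>165))&(h[...,2]>80)).astype(np.uint8)
u,v=proj('top',[[.6268,.119,.065]],c)[0].round().astype(int);print(u,v)
q=pk*0;q[v-13:v+13,u-13:u+13]=pk[v-13:v+13,u-13:u+13]
k=max(cv2.findContours(q,0,1)[0],key=cv2.contourArea);M=cv2.moments(k);ce=(M['m10']/M['m00'],M['m01']/M['m00'])
print(ce,cv2.contourArea(k),cv2.boundingRect(k),onz('top',*ce,.065,c)[:2])
cv2.imwrite(sys.argv[1],cv2.resize(t[v-45:v+55,u-50:u+50],(500,500),interpolation=3)[...,::-1])
E
python3 f.py pics/v5.png
```

```text
10.825 [0.46772344 0.07140981 0.08667085] [-0.0295 -0.0366 -0.    ]
226 183
(226.2, 183.65197740112993) 147.5 (216, 175, 19, 17) [0.62474734 0.11774681]
```

View pics/v5.png

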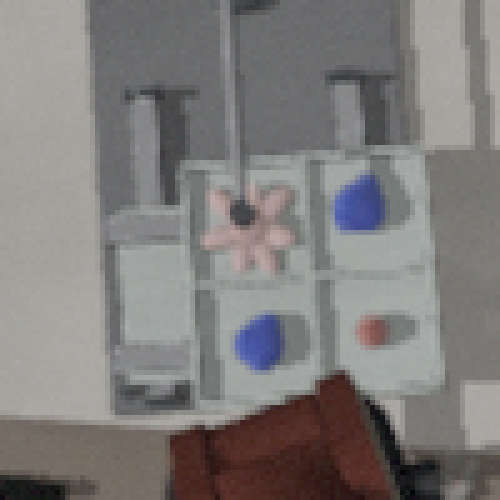

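The top view shows the flower (crop 248,230) under the needle holder (242,212), with the parallax expected. I'll release, lift and verify from the wrist.

Call:
carry_out([
  {"delta_pos":[0,0,0],"rot":[0,0,0]},
  {"delta_pos":[0,0,0],"rot":[0,0,0]},
  {"delta_pos":[0,0,0],"rot":[0,0,0]},
  {"delta_pos":[0,0,0],"rot":[0,0,0]},
  {"delta_pos":[0,0,0],"rot":[0,0,0]},
  {"delta_pos":[0,0,0],"rot":[0,0,0]},
], jaw=0.07)

```text
clock: 11.62
ee_pos: [0.4673, 0.0716, 0.0863]
ee_rot: [0.999, 0.045, -0.0, -0.0]
force: [0.7, 0.3, -0.6]
width: 0.0702
grasp_force: 0.0
```

Call:
carry_out([
  {"delta_pos":[0,0,-0.01],"rot":[0,0,0]},
  {"delta_pos":[0,0,-0.03],"rot":[0,0,0]},
  {"delta_pos":[0,0,-0.06],"rot":[0,0,0]},
  {"delta_pos":[0,0,-0.09],"rot":[0,0,0]},
  {"delta_pos":[0.015,0,-0.12],"rot":[0,0,0]},
  {"delta_pos":[0.03,0,-0.15],"rot":[0,0,0]},
  {"delta_pos":[0.04,0,-0.17],"rot":[0,0,0]},
  {"delta_pos":[0.05,0,-0.18],"rot":[0,0,0]},
  {"delta_pos":[0.05,0,-0.18],"rot":[0,0,0]},
  {"delta_pos":[0.05,0,-0.18],"rot":[0,0,0]},
])

```text
clock: 12.88
ee_pos: [0.5162, 0.0758, 0.266]
ee_rot: [0.999, 0.045, -0.001, 0.0]
force: [-0.2, -0.3, -0.9]
width: 0.0699
grasp_force: 0.0
```

Run:
```python
from h import *
s=get_state();print(s['clock'],s['ee_pos'],s['width'],s['force'])
c=get_calibration('wrist');im,d=read_camera('wrist')
h=cv2.cvtColor(im,cv2.COLOR_RGB2HSV).astype(int)
u,v=proj('wrist',[[.6268,.119,.065]],c)[0].round().astype(int)
e=proj('wrist',[[.6268,.119,.124],[.6268,.119,.065]],c);print('proj holder top, flower',e)
pk=((h[...,1]>25)&((h[...,0]<14)|(h[...,0]>165))&(h[...,2]>70)).astype(np.uint8)
q=pk*0;q[max(v-40,0):v+40,u-40:u+40]=pk[max(v-40,0):v+40,u-40:u+40]
k=max(cv2.findContours(q,0,1)[0],key=cv2.contourArea);x,y,w,hh=cv2.boundingRect(k);M=cv2.moments(k);ce=(M['m10']/M['m00'],M['m01']/M['m00'])
for p in (ce,(x+w/2-.5,y+hh/2-.5)):print(p,onz('wrist',*p,.065,c)[:2])
print(x,y,w,hh)
y0=max(v-60,0);cv2.imwrite('pics/v6.png',cv2.resize(im[y0:v+60,u-70:u+70],None,fx=5,fy=5,interpolation=2)[...,::-1]);print(u-70,y0)
```

```text
12.875 [0.51623232 0.0758265  0.26600263] 0.06991196407510952 [-0.2044225  -0.34271289 -0.88394067]
proj holder top, flower [[223.88759004  62.42569634]
 [230.24275588  71.03681546]]
(233.45988058832094, 73.53152759574778) [0.62446625 0.11514236]
(229.5, 71.5) [0.62623043 0.11982204]
205 46 50 52
160 11
```

View pics/v6.png

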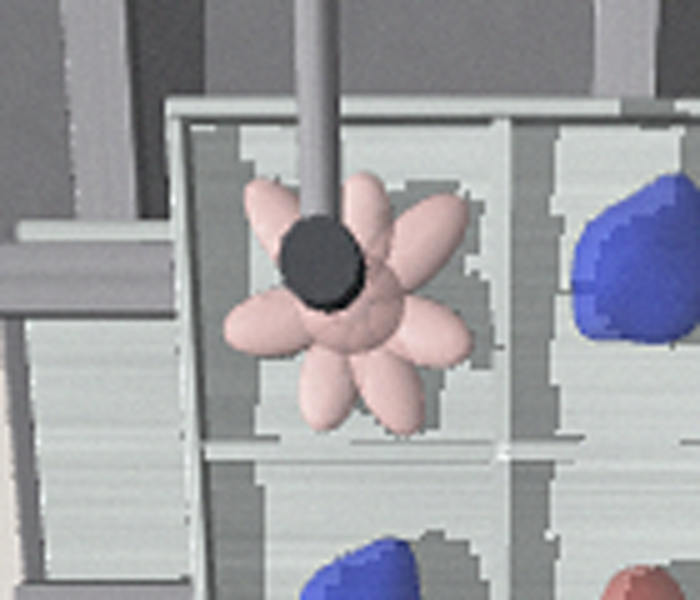

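The flower's central bead (crop 353,302 → px 230.6,71.4) is within about 1 mm of the projected needle axis (230.2,71.0). The gripper is clear, so I'm handing in.

```bash
python3 -c "
from plant import *
print(finish_job())"
```

```text
the job is handed in; nothing more can be done
None
```

The job is handed in at about 13 s: the bead stopped under the needle for about 2 s, and the tray was then left with the flower's middle within about 1 mm of the needle by camera check, with the gripper open and clear.

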